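# Mark the quarter-turn hole on a lid in the dividing jig

### The job

The wooden lid in the dividing jig needs its next hole marked at 90 degrees: push the ring's lever round until its pointer stands on the 90 line of the scale, then push the clamp lever over to its stop so that the ring is locked. Only then press the marker's knob fully down and let it spring back up, with the ring left locked at 90. Do not lift the jig or shove it along the counter, and leave the things around it where they are.

Things in the scene. Friction and masses are not known exactly. Their poses are not given: they have to be found in the camera images.
- jig: Round dividing jig, grey base on a rubber foot, 264 mm across, about 6 kg, standing loose. Origin: centre of its underside, on the ring's turning axis; z up. Its -x is the graduated front (roughly towards the robot), +x the back with the marker bridge, -y the right side with the clamp. The base's flat top is 20 mm up.
- ring (a joint): Ring reading in rad, 0 to 2.094 = 0 to 120 degrees; 1.571 is 90. It grows counter-clockwise from above: the lever goes from left to right along the robot's side. At reading r the lever points 120 degrees + r from the jig's +x. Plain friction, about 1.7 N at the post; it stays where left, no spring or clicks. The shut clamp holds it.
- ring_axis (a point): Point on the ring's vertical turning axis, at the ring's top, 40 mm up. The ring is 132 mm across; the round wooden lid on it (101 mm across, top 52 mm up) is held by three small dogs that reach 57 mm up, within 65 mm of the axis.
- ring_post (a point): Centre of the top of the black upright post on the ring's lever: post 14 mm in diameter, from 35 to 75 mm above the counter, 80 mm from the ring's axis. This is what is pushed. The steel lever arm under it, 14 mm wide, is 25 to 32 mm up.
- pointer_tip (a point): Tip of the dark pointer at the outer end of the ring's lever, 99 mm from the axis, 28 mm up; it is read against the scale just outside it.
- mark_90 (a point): Inner end of the long scale line numbered 90 on the base (100 mm from the axis, 20 mm up). The scale has a line every 5 degrees from 0 at the left to 120 at the right; the longest lines are numbered 0, 30, 60, 90, 120.
- clamp (a joint): Clamp (cam) lever in rad: 0 fully open, 1.4 fully shut at its stop; grows counter-clockwise from above. In the jig's frame it points from its pivot at -115 degrees from +x when open (to the right, a little to the front) and -35 when shut (right and back): push its post towards the back. About 2.5 N at the post, up to 4 N as the cam bites; it stays where left.
- clamp_axis (a point): Point on the vertical pivot axis of the clamp lever, 60 mm up; in the jig's frame at x = +32, y = -88 mm.
- clamp_post (a point): Centre of the top of the black upright post at the end of the clamp lever: 14 mm in diameter, from 58 to 92 mm above the counter, 65 mm from the pivot. The flat lever bar under it is 49 to 55 mm up.
- marker (a joint): Downward travel of the spring-loaded marker in m: 0 = up, 0.010 = fully down, its point on the lid. The spring takes 3.2 N to start and 7.2 N fully down and sends it back up.
- marker_top (a point): Centre of the top of the marker's black mushroom knob, 30 mm in diameter, 132 mm above the counter when up; in the jig's frame at x = +36 mm, y = 0. It is pressed straight down. The bridge arm below it is 24 mm wide and 102 mm up; its column stands at x = +104 mm and reaches 108 mm up.
- mallet: mallet with a wooden handle and a reddish-brown head, 90 x 182 x 61 mm; left of the jig, towards the back. Bystander; origin at the centre of its underside.
- wax_tin: flat round golden tin, 62 mm across, 25 mm high; left of the jig. Bystander; origin at the centre of its underside.
- jar_nails: small clear jar with a pale lid, 60 mm across, 64 mm high; left of the jig. Bystander; origin at the centre of its underside.
- punch_a: plain steel hand punch, 13 mm thick, 110 mm long, lying; left of the jig, nearer the robot. Bystander; origin at the centre of its underside.
- punch_b: plain steel hand punch, 10 mm thick, 110 mm long, lying; left of the jig, nearer the robot. Bystander; origin at the centre of its underside.
- loupe: black conical loupe, 34 mm across, 27 mm high, standing; right of the jig, nearer the robot. Bystander; origin at the centre of its underside.
- driver: screwdriver with a wooden handle, 26 x 200 x 26 mm, lying; right of the jig. Bystander; origin at the centre of its underside.

How it is judged:
On the way, in this order (a step that is already met when the one before it is completed fails the run):
1. the ring's pointer is set on the 90 mark and left still (value of joint ring between 1.5188 and 1.6228 rad and velocity of joint ring between -0.05 and 0.05 rad/s), for 0.3 s.
2. the clamp lever is pushed over to its stop with the ring at 90 (value of joint ring between 1.5188 and 1.6228 rad and value of joint clamp above 1.25 rad), for 0.2 s.
3. the marker is pressed fully down with the ring locked at 90 (all of step 2 and value of joint marker above 0.008 m), for 0.05 s.
At the end, for the whole second after the job is handed in: The ring reads 90 degrees within 3 degrees (0.052 rad), the clamp lever is within 0.15 rad of its shut stop, the marker is back up (less than 1.5 mm down) after having been pressed at least 8 mm down, and the jig stands at rest within 12 mm of where it stood (all of step 2 and value of joint marker below 0.0015 m and distance of jig from where it was at the start of the episode below 0.012 m and linear speed of jig below 0.02 m/s and angle between jig's own z axis and vertical below 0.03 rad); the robot touches nothing.
It fails at once if the marker is pressed more than 3 mm down while the ring is off the 90 mark or not locked (value of joint marker above 0.003 m and not (value of joint ring between 1.5188 and 1.6228 rad and value of joint clamp above 1.25 rad)).
It fails at once if the jig is lifted or shoved more than 12 mm, or tipped (distance of jig from where it was at the start of the episode above 0.012 m or angle between jig's own z axis and vertical above 0.05 rad).
It fails at once if a bystander is moved more than 20 mm (distance of any of mallet, wax_tin, jar_nails, punch_a, punch_b, loupe, driver from where it was at the start of the episode above 0.02 m).
It also fails if it takes over 61 s, if anything falls off the work surface, if the arm or the gripper's body presses on something with over 40 N, if the wrist force passes 120 N, or if a joint passes its speed limit or range.

### The arm

A 6-joint arm with a two-finger parallel gripper is mounted at the origin on a cart in front of the work surface, level with it; the furniture and walls round the work are solid. World frame = base frame: x ahead of the robot, y to its left, z up, the work surface at z = 0. Lengths are in m, angles in rad, forces in N, time in s.
With the tool pointing down it reaches from about 0.3 to 0.775 m from the base axis. Payload 14.6 kg.
Tool frame: the origin (TCP) lies between the finger pads; the fingertips stand 19 mm ahead of it and the grasp point (between the pads) is the TCP; z points along the fingers, y is the direction in which the jaws open and shut (so a half turn about z gives the same grasp; the last joint's range is limited). The gripper opens to 85 mm and grips with 20 to 120 N. Pads are 22 mm wide; open, the fingers measure 114 mm over their backs; the gripper's body (76 mm by 85 mm) begins 54 mm behind the grasp point. The pads swing forward as they close: fully open they stand 13 mm farther back than shut.
Start: joints at [1.221, 0.3, 1.521, -0, 1.321, -0.067], TCP at [0.153, 0.528, 0.25] pointing down, gripper open.
Joint ranges: [-3.03, 3.03], [-0.79, 2.21], [0.23, 2.52], [-1.04, 4.18], [0, 3.07], [-2.55, 2.55]. Speed limits (rad/s): [2.22, 2.22, 2.57, 3.14, 3.14, 3.14].

### API

Orientations are given as [roll, pitch, yaw] about the fixed x, y, z axes, in that order (R = Rz(yaw) Ry(pitch) Rx(roll)).
In Python, from workcell import r gives the robot as it stands.
- The arm moves only by the tool carry_out, never from a script. Its argument "deltas" is a list of rows, each an object of numbers: "dx", "dy", "dz": the shift along the tool's x, y, z in units of 25 mm (1.0 is 25 mm); "wx", "wy", "wz": the turn, a rotation vector about the tool's x, y, z in units of 5 degrees (1.0 is 5 degrees); "gripper": the closure, from 0 (fully open) to 1 (shut). A call has 1 to 12 rows; each row shifts and turns the commanded pose from where the row before left it, along the tool's axes as they then stand; what a row does not reach is not made up. A row lasts 1/12 s, in which the tool goes at most 41.7 mm and 7.16 degrees, less where a joint would pass 70% of its speed; a pose out of reach is approached as far as the arm can. A call is refused whole if a number of a shift passes 1 or a number of a turn 1, either way. A call with a gripper value outside its range is refused whole. The fingers move at their own pace and stop on an object; "squeeze" is the grip in N (left out, the last holds). Time passes only in rows, so rows that do not move let the fingers close. It gives the time, the measured TCP pose, the force and the opening at its end, in the units of the state.
- r.sense(): the state, without advancing time (a new reading comes with each control period).
- r.grab_frame(name): name is "scene" or "side" or "wrist"; returns a dict with "color" (420x560x3 uint8, red, green, blue), "fx", "fy", "cx", "cy" (pixels), "rvec" (rotation vector, rad) and "tvec" (3), from world to camera coordinates, as OpenCV has them. Camera axes: x right, y down, z forward; pixel columns grow to the right and rows downward; lengths in m; the calibration is good to about 2 mm. The wrist camera is an equidistant fisheye: a pixel r from the principal point sees the ray r / f radians off the axis. A picture is of the moment at which its call begins. There is no depth.
- r.job_done(): hands the job in, once; it reports no verdict.
The state is a dict: "time_s": time; "qpos": joint angles; "qvel": joint speeds; "effort": joint torques, N m; "position": TCP position; "ee_rot": TCP orientation; "ft_force": force on the tool from outside, world axes, zero at the start; "torque": the same for the moment, N m; "width": finger opening in m.
Only numpy, scipy, OpenCV 4.12 (cv2) and the standard library are available. Lean on these libraries where they do the work, as an engineer would, in place of code of your own. Each camera call takes 0.05 s, during which the arm holds its last target.

## Working session

There is one attempt and no reset: what is moved stays moved. The work goes in short steps, Python scripts to look and compute and a tool call to move; the robot and the scene stay as the last step left them, time stands still between calls to the robot, and variables do not carry over. Pictures are saved under pics/ and viewed, and the job is handed in when it is done.

Besides the shell and the picture viewer there is one more tool, called after ">>>" as name(argument=value, ...), one argument or row to a line, values as JSON. carry_out: Moves the arm, as the interface text tells. Its arguments: {"type":"object","properties":{"deltas":{"type":"array"},"squeeze":{"type":"number"}},"required":["deltas"]}

```bash
ls; mkdir -p pics; python3 - <<'E'
from workcell import r
import cv2
print(r.sense())
for n in ["scene","side","wrist"]:
    f=r.grab_frame(n); cv2.imwrite(f"pics/{n}0.png",f["color"][:,:,::-1])
    print(n,{k:v for k,v in f.items() if k!="color"})
E
```

```text
pics
{'time_s': 0.0, 'qpos': array([ 1.22136901e+00,  3.00474793e-01,  1.52158858e+00, -8.07715904e-06,
        1.32068884e+00, -6.66185572e-02]), 'qvel': array([ 0.00014411,  0.00034746, -0.0007026 , -0.00100485,  0.00057851,
        0.0005542 ]), 'effort': array([ 1.81328276e-03, -5.43469870e+01, -3.61816585e+01,  9.59787172e-06,
        3.76176409e-03,  2.33500907e-05]), 'position': array([0.15342137, 0.52794806, 0.2497161 ]), 'ee_rot': array([-3.14043515e+00, -6.93844246e-05,  2.85878586e+00]), 'ft_force': array([ 0.13641411, -0.47305624,  0.61832648]), 'torque': array([-0.03068569, -0.04397711,  0.00547296]), 'width': 0.08547762833339596}
scene {'fx': 493.72698286759226, 'fy': 493.72698286759226, 'cx': 279.8434816402819, 'cy': 207.73836832273895, 'rvec': array([ 0.95047022,  2.58783338, -0.95639429]), 'tvec': array([ 0.37572403, -0.20348021,  1.86714058])}
side {'fx': 395.34455900791323, 'fy': 395.34455900791323, 'cx': 282.16446789208555, 'cy': 206.5922813145389, 'rvec': array([ 2.15192227, -0.39166626,  0.17814326]), 'tvec': array([-0.49044088,  0.20312021,  0.94730779])}
wrist {'fx': 325.19226210127806, 'fy': 325.19226210127806, 'cx': 280.263147736532, 'cy': 207.60287769424875, 'rvec': array([-2.30064508, -1.7297133 , -0.27359452]), 'tvec': array([-0.54943931, -0.04037214,  0.37954472])}
```

View pics/scene0.png

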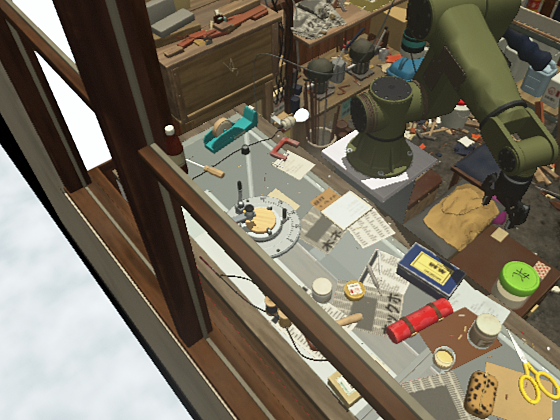

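View pics/side0.png

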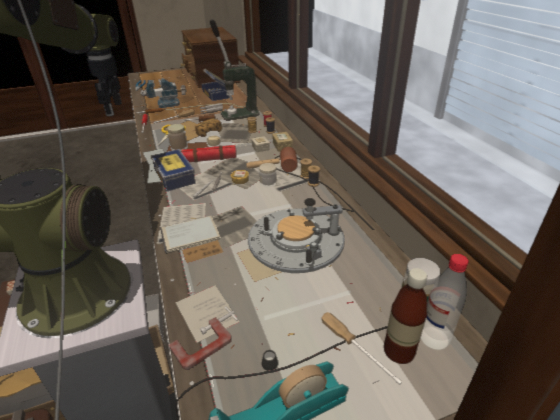

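View pics/wrist0.png

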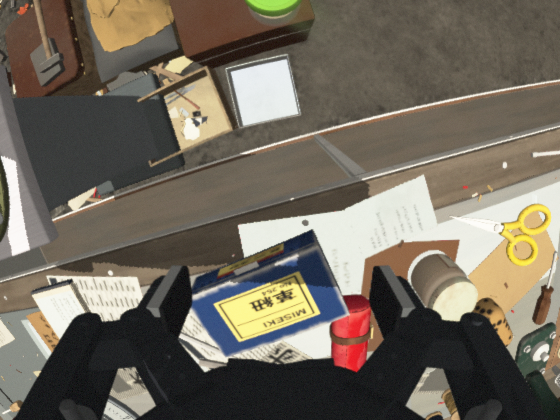

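The jig shows in the scene view at about (262,222) and in the side view at about (296,238). I'll zoom in on both.

```bash
cat > h.py <<'E'
import numpy as np, cv2
from workcell import r
def cam(f):
    R,_=cv2.Rodrigues(np.array(f["rvec"])); return R,np.array(f["tvec"])
def ray(f,u,v,fish=False):
    R,t=cam(f)
    x=(u-f["cx"])/f["fx"]; y=(v-f["cy"])/f["fy"]
    if fish:
        th=np.hypot(x,y); s=np.sin(th)/th if th>1e-9 else 1; d=np.array([x*s,y*s,np.cos(th)])
    else: d=np.array([x,y,1.])
    return -R.T@t, R.T@d
def onz(f,u,v,z,fish=False):
    o,d=ray(f,u,v,fish); return o+d*(z-o[2])/d[2]
def proj(f,P,fish=False):
    R,t=cam(f); c=R@np.array(P,float)+t
    if fish:
        rr=np.hypot(c[0],c[1]); th=np.arctan2(rr,c[2]); return f["cx"]+f["fx"]*th*c[0]/rr, f["cy"]+f["fy"]*th*c[1]/rr
    return f["cx"]+f["fx"]*c[0]/c[2], f["cy"]+f["fy"]*c[1]/c[2]
def tri(f1,p1,f2,p2):
    o1,d1=ray(f1,*p1);o2,d2=ray(f2,*p2); A=np.c_[d1,-d2]; s=np.linalg.lstsq(A,o2-o1,rcond=None)[0]
    a=o1+d1*s[0];b=o2+d2*s[1]; return (a+b)/2,np.linalg.norm(a-b)
def crop(f,u0,v0,u1,v1,k,name):
    c=f["color"][v0:v1,u0:u1,::-1]; cv2.imwrite(name,cv2.resize(c,None,fx=k,fy=k,interpolation=cv2.INTER_CUBIC))
E
python3 - <<'E'
from h import *
f=r.grab_frame("scene"); crop(f,215,165,315,265,6,"pics/s1.png")
f=r.grab_frame("side"); crop(f,235,185,355,275,6,"pics/d1.png")
E
```

```text
(no output)
```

View pics/s1.png

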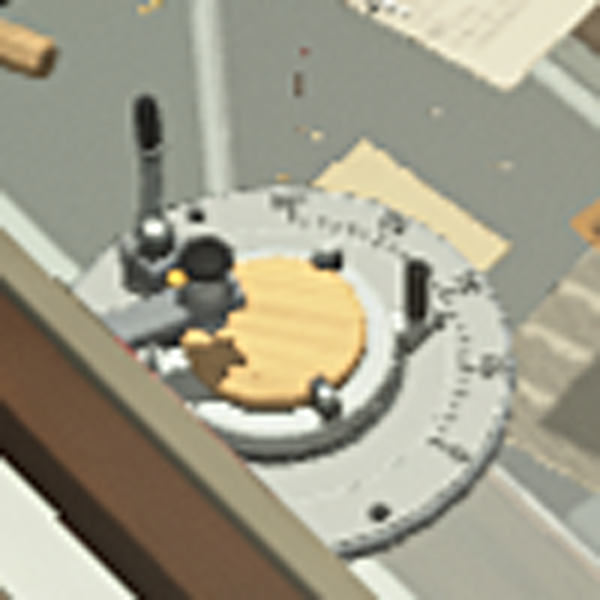

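View pics/d1.png

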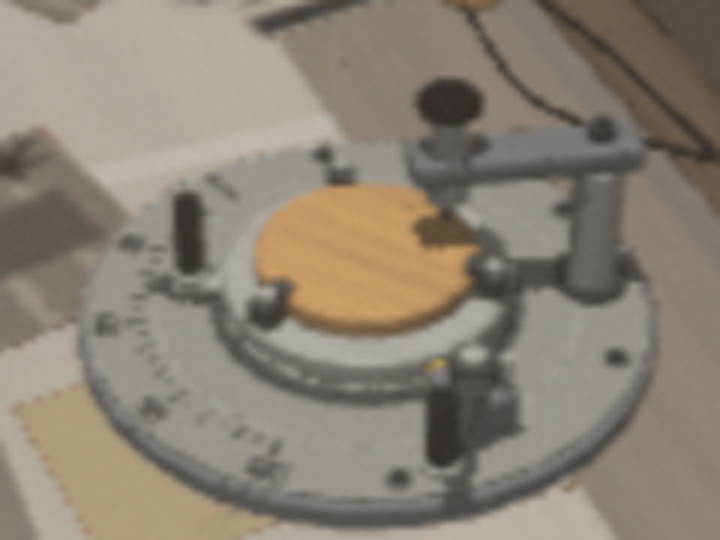

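```bash
cat > m.py <<'E'
from h import *
S=r.grab_frame("scene");D=r.grab_frame("side")
s=lambda U,V:(215+(U+.5)/6-.5,165+(V+.5)/6-.5)
d=lambda U,V:(235+(U+.5)/6-.5,185+(V+.5)/6-.5)
knob,e=tri(S,s(207,252),D,d(450,97)); print("knob",knob,e)
for n,a,b in [("ringpost",s(416,264),d(187,197)),("clamppost",s(147,102),d(443,388))]:
    print(n,*tri(S,a,D,b))
def circ(f,pts,z):
    P=np.array([onz(f,*p,z)[:2] for p in pts]); A=np.c_[2*P,np.ones(len(P))]
    x=np.linalg.lstsq(A,(P**2).sum(1),rcond=None)[0]; return x[:2],np.sqrt(x[2]+x[:2]@x[:2])
print("base side",circ(D,[d(*p) for p in [(80,320),(95,245),(150,190),(250,150),(655,330),(640,395),(560,470),(470,508),(300,498),(200,455),(110,390)]],.02))
print("base scene",circ(S,[s(*p) for p in [(100,265),(190,205),(290,186),(400,215),(490,290),(517,370),(490,460),(440,510),(380,540)]],.02))
def lid(f,u0,v0,u1,v1):
    h=cv2.cvtColor(f["color"],cv2.COLOR_RGB2HSV); m=cv2.inRange(h,(8,90,150),(28,255,255)); m2=np.zeros_like(m); m2[v0:v1,u0:u1]=m[v0:v1,u0:u1]
    c=max(cv2.findContours(m2,cv2.RETR_EXTERNAL,cv2.CHAIN_APPROX_NONE)[0],key=cv2.contourArea); hull=cv2.convexHull(c)
    return cv2.fitEllipse(hull),hull[:,0,:]
for n,f,b in [("S",S,(235,203,280,236)),("D",D,(270,210,325,245))]:
    el,hu=lid(f,*b); print(n,el); print(circ(f,hu.astype(float),.05))
for n,p in [("120",(287,203)),("90",(390,222)),("60",(468,283)),("30",(490,365)),("0",(455,452))]: print(n,onz(S,*s(*p),.02))
for n,p in [("120",(267,470)),("90",(152,408)),("60",(107,323)),("30",(131,242)),("0",(222,187))]: print(n,onz(D,*d(*p),.02))
E
python3 m.py
```

```text
knob [ 0.59304704 -0.02257537  0.12784826] 0.0025952274054352755
ringpost [0.48634075 0.01964156 0.07410006] 0.003719513394896178
clamppost [ 0.5333729  -0.15740593  0.09177168] 0.0036431918764684395
base side (array([ 0.55916407, -0.01408297]), np.float64(0.1326201853090356))
base scene (array([ 0.56278598, -0.00852831]), np.float64(0.12948693951178514))
S ((260.19134521484375, 219.60275268554688), (23.602113723754883, 30.34376335144043), 84.4013671875)
(array([ 0.56339206, -0.01196722]), np.float64(0.04938348760401767))
D ((295.47344970703125, 226.79583740234375), (23.08528709411621, 35.843040466308594), 90.1990737915039)
(array([ 0.5557068 , -0.01529588]), np.float64(0.049044060992877045))
120 [ 0.48547147 -0.09938078  0.02      ]
90 [ 0.4498853  -0.04961787  0.02      ]
60 [0.4458696 0.0137178 0.02     ]
30 [0.47513188 0.06578619 0.02      ]
0 [0.5284566  0.09813742 0.02      ]
120 [ 0.47709594 -0.10226403  0.02      ]
90 [ 0.44402515 -0.04804882  0.02      ]
60 [0.44228082 0.01391797 0.02      ]
30 [0.46981535 0.06704324 0.02      ]
0 [0.52373543 0.09264294 0.02      ]
```

```bash
python3 - <<'E'
from h import *
from scipy.spatial.transform import Rotation as Ro
st=r.sense(); W=r.grab_frame("wrist"); R,t=cam(W)
T=Ro.from_euler("xyz",st["ee_rot"]).as_matrix()
print("cam in tool",T.T@(-R.T@t-st["position"]),"axis",T.T@R[2], "T\n",T)
for tgt in [(.44,-.01,.26),(.486,.0196,.15)]:
  print(T.T@(np.array(tgt)-st["position"])/.025)
E
```

```text
cam in tool [ 0.07945622 -0.00063376 -0.12375697] axis [-0.30860949  0.00152224  0.95118761] T
 [[-9.60265616e-01  2.79087681e-01 -1.13895484e-04]
 [ 2.79087702e-01  9.60265581e-01 -2.62024164e-04]
 [ 3.62421964e-05 -2.83399624e-04 -9.99999959e-01]]
[-17.01306193 -17.4698501   -0.38997421]
[-18.44967029 -15.81812737   4.00950581]
```

>>> carry_out(
  deltas=[
    {"dx": -0.9,"dy": -0.9,"gripper": 0.3},
    {"dx": -1,"dy": -1},
    {"dx": -1,"dy": -1},
    {"dx": -1,"dy": -1},
    {"dx": -1,"dy": -1},
    {"dx": -1,"dy": -1},
    {"dx": -1,"dy": -1},
    {"dx": -1,"dy": -1},
    {"dx": -1,"dy": -1},
    {"dx": -1,"dy": -1},
  ],
)

```text
schema error: expected keys dx, dy, dz, wx, wy, wz, gripper
```

>>> carry_out(
  deltas=[
    {"dx": -1,"dy": -1},
    {"dx": -1,"dy": -1},
    {"dx": -1,"dy": -1},
    {"dx": -1,"dy": -1},
    {"dx": -1,"dy": -1},
    {"dx": -1,"dy": -1},
    {"dx": -1,"dy": -1},
    {"dx": -0.1,"dy": -0.5},
    {},
    {},
  ],
)

```text
schema error: expected keys dx, dy, dz, wx, wy, wz, gripper
```

```bash
python3 - <<'E'
from h import *
st=r.sense(); print(st); W=r.grab_frame("wrist"); cv2.imwrite("pics/w1.png",W["color"][:,:,::-1])
E
```

```text
{'time_s': 0.4, 'qpos': array([ 1.22142074e+00,  2.99971462e-01,  1.52109445e+00,  2.53115240e-06,
        1.32070640e+00, -6.65986528e-02]), 'qvel': array([ 0.00087776, -0.00150735, -0.0010593 ,  0.0017189 , -0.00187909,
       -0.00112041]), 'effort': array([-1.08340497e-03, -5.42862582e+01, -3.61662161e+01, -2.85403820e-05,
        1.17461776e-03,  5.45068758e-05]), 'position': array([0.15344924, 0.52811424, 0.25020137]), 'ee_rot': array([-3.14141356e+00, -1.44030482e-05,  2.85881509e+00]), 'ft_force': array([ 0.06941199, -0.8911103 , -0.37356374]), 'torque': array([-0.01338329,  0.02065967, -0.0294957 ]), 'width': 0.08551304065155188}
```

View pics/w1.png

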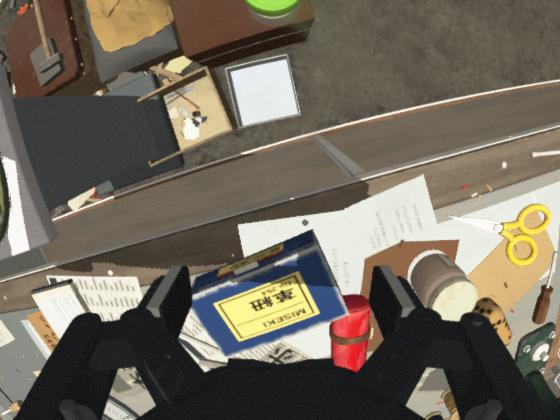

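All seven keys have to be in every row, so neither move ran. I'll resend them complete.

>>> carry_out(
  deltas=[
    {"dx": -0.5,"dy": -0.5,"dz": 0,"wx": 0,"wy": 0,"wz": 0,"gripper": 0.5},
    {"dx": -1,"dy": -1,"dz": 0,"wx": 0,"wy": 0,"wz": 0,"gripper": 0.5},
    {"dx": -1,"dy": -1,"dz": 0,"wx": 0,"wy": 0,"wz": 0,"gripper": 0.5},
    {"dx": -1,"dy": -1,"dz": 0,"wx": 0,"wy": 0,"wz": 0,"gripper": 0.5},
    {"dx": -1,"dy": -1,"dz": 0,"wx": 0,"wy": 0,"wz": 0,"gripper": 0.5},
    {"dx": -1,"dy": -1,"dz": 0,"wx": 0,"wy": 0,"wz": 0,"gripper": 0.5},
    {"dx": -1,"dy": -1,"dz": 0,"wx": 0,"wy": 0,"wz": 0,"gripper": 0.5},
    {"dx": -1,"dy": -1,"dz": 0,"wx": 0,"wy": 0,"wz": 0,"gripper": 0.5},
    {"dx": -1,"dy": -1,"dz": 0,"wx": 0,"wy": 0,"wz": 0,"gripper": 0.5},
    {"dx": -1,"dy": -1,"dz": 0,"wx": 0,"wy": 0,"wz": 0,"gripper": 0.5},
  ],
)

```text
time_s: 1.28
position: [0.3157, 0.2322, 0.2505]
ee_rot: [3.141, 0.0, 2.859]
ft_force: [0.6, -0.9, -0.4]
width: 0.0429
```

>>> carry_out(
  deltas=[
    {"dx": -1,"dy": -1,"dz": 0,"wx": 0,"wy": 0,"wz": 0,"gripper": 0.5},
    {"dx": -1,"dy": -1,"dz": 0,"wx": 0,"wy": 0,"wz": 0,"gripper": 0.5},
    {"dx": -1,"dy": -1,"dz": 0,"wx": 0,"wy": 0,"wz": 0,"gripper": 0.5},
    {"dx": -1,"dy": -1,"dz": 0,"wx": 0,"wy": 0,"wz": 0,"gripper": 0.5},
    {"dx": -1,"dy": -1,"dz": 0,"wx": 0,"wy": 0,"wz": 0,"gripper": 0.5},
    {"dx": -1,"dy": -1,"dz": 0,"wx": 0,"wy": 0,"wz": 0,"gripper": 0.5},
    {"dx": -1,"dy": -1,"dz": 0,"wx": 0,"wy": 0,"wz": 0,"gripper": 0.5},
    {"dx": -0.5,"dy": -0.9,"dz": 0,"wx": 0,"wy": 0,"wz": 0,"gripper": 0.5},
    {"dx": 0,"dy": 0,"dz": 0,"wx": 0,"wy": 0,"wz": 0,"gripper": 0.5},
    {"dx": 0,"dy": 0,"dz": 0,"wx": 0,"wy": 0,"wz": 0,"gripper": 0.5},
  ],
)

```text
time_s: 2.12
position: [0.4402, -0.009, 0.2501]
ee_rot: [-3.142, -0.0, 2.856]
ft_force: [0.1, 0.1, 0.6]
width: 0.0426
```

```bash
python3 - <<'E'
from h import *
st=r.sense(); print(st); W=r.grab_frame("wrist"); cv2.imwrite("pics/w1.png",W["color"][:,:,::-1])
E
```

```text
{'time_s': 2.1167, 'qpos': array([-1.03692335e-01,  5.30590056e-02,  1.81191979e+00,  7.85886569e-05,
        1.27707505e+00, -1.38930108e+00]), 'qvel': array([ 0.04634796, -0.01650561,  0.01281001,  0.00246896,  0.00244396,
        0.0191386 ]), 'effort': array([ -2.23411806, -38.04961681, -36.26068354,  -0.12671156,
        -0.05267646,  -0.38722532]), 'position': array([ 0.44024201, -0.00899931,  0.25010413]), 'ee_rot': array([-3.14158339e+00, -4.67193940e-04,  2.85638230e+00]), 'ft_force': array([0.08247687, 0.09261825, 0.57499266]), 'torque': array([-0.01492452, -0.00859697,  0.07044675]), 'width': 0.04259820695365714}
```

View pics/w1.png

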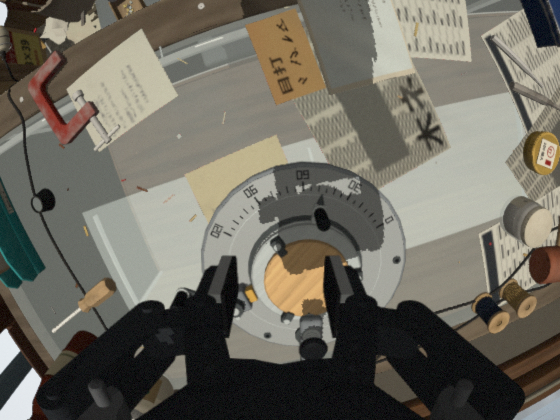

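The wrist view shows the whole scale: 90 at (250,190), 60 at (302,174), and the ring post at (321,217) with its pointer between 30 and 60. Zooming in to measure.

```bash
python3 - <<'E'
from h import *
W=r.grab_frame("wrist"); crop(W,200,155,410,295,3.8,"pics/w2.png")
import pickle; pickle.dump(W,open("w.pkl","wb"))
E
```

```text
(no output)
```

View pics/w2.png

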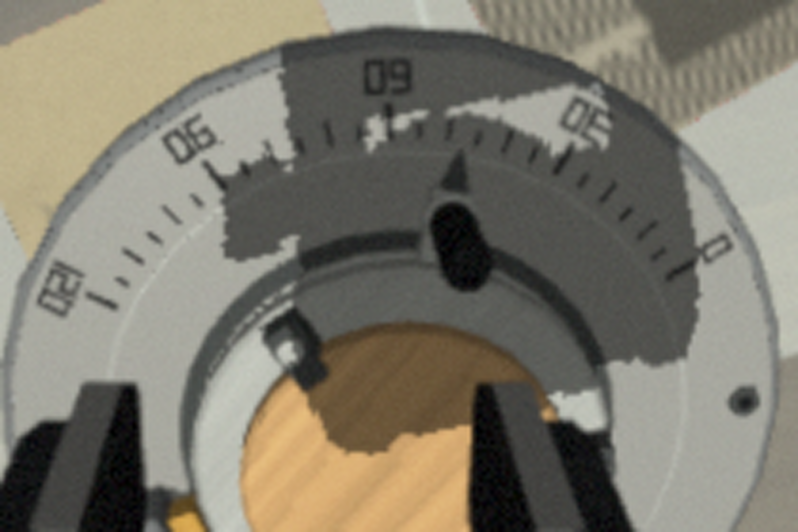

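```bash
python3 - <<'E'
from h import *
import pickle; W=pickle.load(open("w.pkl","rb"))
w=lambda U,V:(200+(U+.5)/3.8-.5,155+(V+.5)/3.8-.5)
from scipy.optimize import least_squares
M={120:(115,308),90:(227,187),60:(389,140),30:(560,174),0:(672,278)}
P={k:onz(W,*w(*v),.02,True)[:2] for k,v in M.items()}; print(P)
def res(x): return np.concatenate([np.array(P[k])-x[:2]-.1*np.array([np.cos(np.radians(120+k)+x[2]),np.sin(np.radians(120+k)+x[2])]) for k in P])
s=least_squares(res,[.559,-.0135,-.22]); print(s.x,np.degrees(s.x[2]),s.fun*1000)
for n,p,z in [("tip",(459,150),.028),("post",(469,268),.075)]:
    q=onz(W,*w(*p),z,True); d=q[:2]-s.x[:2]; print(n,q,np.hypot(*d),np.degrees(np.arctan2(d[1],d[0])-s.x[2])%360-120)
E
```

```text
{120: array([ 0.49094417, -0.08541449]), 90: array([ 0.46294828, -0.03972502]), 60: array([0.46240547, 0.01081631]), 30: array([0.48704977, 0.05821796]), 0: array([0.53089383, 0.08620172])}
[ 0.55950519 -0.01107626 -0.23108828] -13.240383321092015 [-0.0549478  -1.48963834 -0.80461664  0.18694226  0.24204842 -1.0111322
  0.39317855  0.78814924  0.22433747  1.52567903]
tip [0.4687604  0.02982361 0.028     ] 0.09953600381381253 48.97866953494693
post [0.48618757 0.02243299 0.075     ] 0.08061230172892782 48.67798350490071
```

```bash
cat > g.py <<'E'
from h import *
from scipy.spatial.transform import Rotation as Ro
def to(xyz):
    st=r.sense(); T=Ro.from_euler("xyz",st["ee_rot"]).as_matrix(); return st,T.T@(np.array(xyz)-st["position"])/.025
E
python3 - <<'E'
from g import *
print(to((.486,.0218,.064))[1])
# arc in tool frame: yaw psi=radial angle of post; step +2.5deg ccw
from math import *
for R,st,ccw in ((.08,2.5,1),(.065,4,1)):
    c=2*R*sin(radians(st/2)); 
    # tool x=(cos psi,sin psi) outward, tool y=(sin psi,-cos psi) = -tangent ccw ; chord direction psi+90+st/2
    print(R,st,"dx",-c*sin(radians(st/2))/.025,"dy",-c*cos(radians(st/2))/.025,"wz",-st/5)
E
```

```text
[-1.43942183  1.64259522  7.45240697]
0.08 2.5 dx -0.00304569093805516 dy -0.1395820395690752 wz -0.5
0.065 4 dx -0.006333469324456955 dy -0.1813668317347258 wz -0.8
```

>>> carry_out(
  deltas=[
    {"dx": -0.72,"dy": 0.82,"dz": 0,"wx": 0,"wy": 0,"wz": 0,"gripper": 0.5},
    {"dx": -0.72,"dy": 0.82,"dz": 0,"wx": 0,"wy": 0,"wz": 0,"gripper": 0.5},
    {"dx": 0,"dy": 0,"dz": 0.5,"wx": 0,"wy": 0,"wz": 0.82,"gripper": 0.5},
    {"dx": 0,"dy": 0,"dz": 0.8,"wx": 0,"wy": 0,"wz": 0.82,"gripper": 0.5},
    {"dx": 0,"dy": 0,"dz": 0.8,"wx": 0,"wy": 0,"wz": 0,"gripper": 0.5},
    {"dx": 0,"dy": 0,"dz": 0.8,"wx": 0,"wy": 0,"wz": 0,"gripper": 0.5},
    {"dx": 0,"dy": 0,"dz": 0.8,"wx": 0,"wy": 0,"wz": 0,"gripper": 0.5},
    {"dx": 0,"dy": 0,"dz": 0.5,"wx": 0,"wy": 0,"wz": 0,"gripper": 0.5},
    {"dx": 0,"dy": 0,"dz": 0,"wx": 0,"wy": 0,"wz": 0,"gripper": 0.5},
    {"dx": 0,"dy": 0,"dz": 0,"wx": 0,"wy": 0,"wz": 0,"gripper": 0.5},
  ],
)

```text
time_s: 3.05
position: [0.486, 0.0221, 0.1455]
ee_rot: [-3.141, -0.001, 2.717]
ft_force: [1.2, 0.4, 0.9]
width: 0.0429
```

```bash
python3 - <<'E'
from g import *
print(to((.486,.0218,.064))); W=r.grab_frame("wrist"); cv2.imwrite("pics/w3.png",W["color"][:,:,::-1])
E
```

```text
({'time_s': 3.05, 'qpos': array([-2.99136073e-02,  2.79635288e-01,  1.81060617e+00,  4.97931171e-05,
        1.05193468e+00, -1.17622807e+00]), 'qvel': array([-0.00837054, -0.02130771, -0.02102547, -0.00087349,  0.00723722,
       -0.00211604]), 'effort': array([ 1.69936940e-02, -4.63234627e+01, -2.98422289e+01,  3.37897136e-04,
       -2.03997837e-01,  9.78703407e-03]), 'position': array([0.48599726, 0.02208388, 0.14547906]), 'ee_rot': array([-3.14140826e+00, -5.55267431e-04,  2.71708603e+00]), 'ft_force': array([1.18056224, 0.38471269, 0.94017241]), 'torque': array([ 0.01955399, -0.03695306, -0.02613426]), 'width': 0.042852077625910506}, array([-0.00658661, -0.00970117,  3.25916117]))
```

View pics/w3.png

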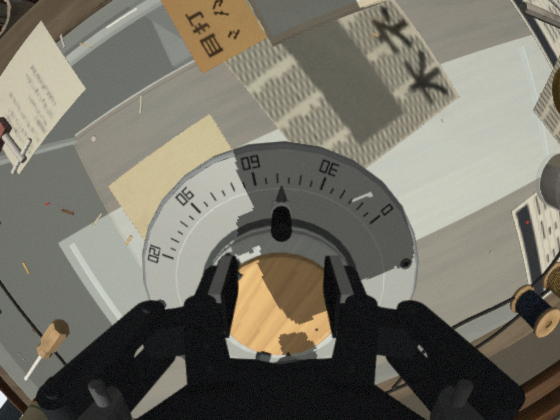

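The post is centred between the jaws at column 281. I'll descend and cage it.

>>> carry_out(
  deltas=[
    {"dx": 0,"dy": 0,"dz": 0.6,"wx": 0,"wy": 0,"wz": 0,"gripper": 0.5},
    {"dx": 0,"dy": 0,"dz": 0.7,"wx": 0,"wy": 0,"wz": 0,"gripper": 0.5},
    {"dx": 0,"dy": 0,"dz": 0.7,"wx": 0,"wy": 0,"wz": 0,"gripper": 0.5},
    {"dx": 0,"dy": 0,"dz": 0.7,"wx": 0,"wy": 0,"wz": 0,"gripper": 0.5},
    {"dx": 0,"dy": 0,"dz": 0.55,"wx": 0,"wy": 0,"wz": 0,"gripper": 0.5},
    {"dx": 0,"dy": 0,"dz": 0,"wx": 0,"wy": 0,"wz": 0,"gripper": 0.65},
    {"dx": 0,"dy": 0,"dz": 0,"wx": 0,"wy": 0,"wz": 0,"gripper": 0.78},
    {"dx": 0,"dy": 0,"dz": 0,"wx": 0,"wy": 0,"wz": 0,"gripper": 0.78},
    {"dx": 0,"dy": 0,"dz": 0,"wx": 0,"wy": 0,"wz": 0,"gripper": 0.78},
  ],
  squeeze=20,
)

```text
time_s: 3.85
position: [0.4869, 0.0212, 0.0654]
ee_rot: [3.141, 0.002, 2.716]
ft_force: [1.0, 0.0, -0.1]
width: 0.0189
```

```bash
python3 - <<'E'
from g import *
print(to((.486,.0218,.064))); W=r.grab_frame("wrist"); cv2.imwrite("pics/w4.png",W["color"][:,:,::-1])
E
```

```text
({'time_s': 3.85, 'qpos': array([-3.15882882e-02,  4.09924104e-01,  1.85924907e+00,  2.26430527e-05,
        8.70238156e-01, -1.17661935e+00]), 'qvel': array([-2.16823312e-05,  3.52385045e-03,  5.11273125e-03,  6.24628554e-04,
       -4.09601883e-03, -2.66433589e-04]), 'effort': array([ 3.42541072e-02, -5.11440074e+01, -2.69490856e+01,  7.04237409e-04,
        1.72143022e-02,  2.04030301e-03]), 'position': array([0.48690338, 0.02123662, 0.06539977]), 'ee_rot': array([3.14073891e+00, 2.00738437e-03, 2.71581196e+00]), 'ft_force': array([ 0.95816532,  0.02612271, -0.1485925 ]), 'torque': array([ 0.01238356, -0.00034616,  0.02043953]), 'width': 0.018883826146490878}, array([0.04232902, 0.0055506 , 0.05591057]))
```

View pics/w4.png

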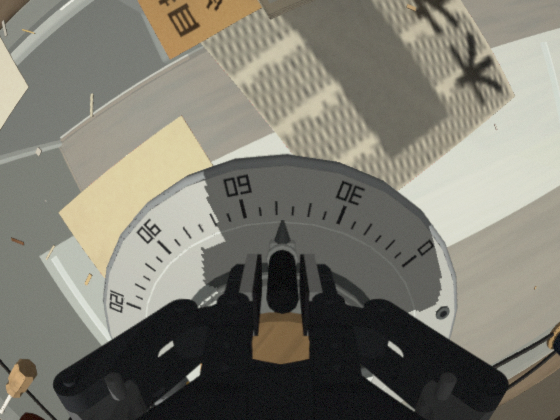

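>>> carry_out(
  deltas=[
    {"dx": 0,"dy": -0.14,"dz": 0,"wx": 0,"wy": 0,"wz": -0.5,"gripper": 0.78},
    {"dx": 0,"dy": -0.14,"dz": 0,"wx": 0,"wy": 0,"wz": -0.5,"gripper": 0.78},
    {"dx": 0,"dy": -0.14,"dz": 0,"wx": 0,"wy": 0,"wz": -0.5,"gripper": 0.78},
    {"dx": -0.01,"dy": -0.14,"dz": 0,"wx": 0,"wy": 0,"wz": -0.5,"gripper": 0.78},
    {"dx": 0,"dy": -0.14,"dz": 0,"wx": 0,"wy": 0,"wz": -0.5,"gripper": 0.78},
    {"dx": 0,"dy": -0.14,"dz": 0,"wx": 0,"wy": 0,"wz": -0.5,"gripper": 0.78},
    {"dx": -0.01,"dy": -0.14,"dz": 0,"wx": 0,"wy": 0,"wz": -0.5,"gripper": 0.78},
    {"dx": 0,"dy": -0.14,"dz": 0,"wx": 0,"wy": 0,"wz": -0.5,"gripper": 0.78},
    {"dx": 0,"dy": 0,"dz": 0,"wx": 0,"wy": 0,"wz": 0,"gripper": 0.78},
  ],
)

```text
time_s: 4.65
position: [0.4796, -0.0061, 0.0648]
ee_rot: [3.142, 0.001, 3.066]
ft_force: [-0.8, 1.3, 0.6]
width: 0.0187
```

```bash
python3 - <<'E'
from g import *
st=r.sense();p=st["position"][:2]-[.5595,-.0111];print(st["position"],st["ft_force"],st["width"],np.hypot(*p),np.degrees(np.arctan2(p[1],p[0]))%360,np.degrees(st["ee_rot"]))
W=r.grab_frame("wrist"); cv2.imwrite("pics/w5.png",W["color"][:,:,::-1])
E
```

```text
[ 0.47955524 -0.00612587  0.06481755] [-0.83123467  1.34860736  0.57141388] 0.018743904699091263 0.08009935230953255 176.4396728266387 [1.79998179e+02 7.92877091e-02 1.75691976e+02]
```

View pics/w5.png

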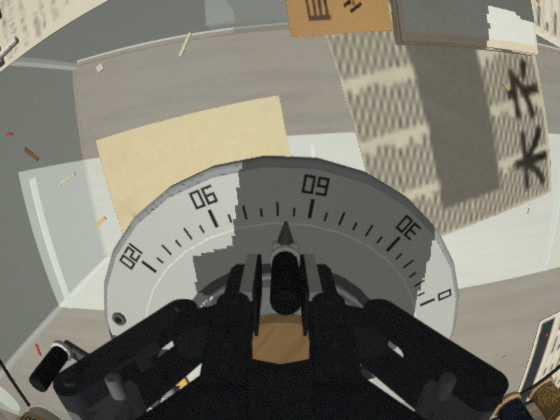

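>>> carry_out(
  deltas=[
    {"dx": 0,"dy": -0.14,"dz": 0,"wx": 0,"wy": 0,"wz": -0.5,"gripper": 0.78},
    {"dx": -0.01,"dy": -0.14,"dz": 0,"wx": 0,"wy": 0,"wz": -0.5,"gripper": 0.78},
    {"dx": 0,"dy": -0.14,"dz": 0,"wx": 0,"wy": 0,"wz": -0.5,"gripper": 0.78},
    {"dx": 0,"dy": -0.14,"dz": 0,"wx": 0,"wy": 0,"wz": -0.5,"gripper": 0.78},
    {"dx": -0.01,"dy": -0.14,"dz": 0,"wx": 0,"wy": 0,"wz": -0.5,"gripper": 0.78},
    {"dx": 0,"dy": -0.14,"dz": 0,"wx": 0,"wy": 0,"wz": -0.5,"gripper": 0.78},
    {"dx": 0,"dy": -0.14,"dz": 0,"wx": 0,"wy": 0,"wz": -0.5,"gripper": 0.78},
    {"dx": 0,"dy": -0.14,"dz": 0,"wx": 0,"wy": 0,"wz": -0.5,"gripper": 0.78},
    {"dx": 0,"dy": 0,"dz": 0,"wx": 0,"wy": 0,"wz": 0,"gripper": 0.78},
    {"dx": 0,"dy": 0,"dz": 0,"wx": 0,"wy": 0,"wz": 0,"gripper": 0.78},
  ],
)

```text
time_s: 5.53
position: [0.4819, -0.0335, 0.0642]
ee_rot: [-3.141, 0.0, -2.872]
ft_force: [0.0, -0.4, -0.2]
width: 0.019
```

```bash
python3 - <<'E'
from g import *
st=r.sense();p=st["position"][:2]-[.5595,-.0111];print(st["position"],st["ft_force"],st["width"],np.hypot(*p),np.degrees(np.arctan2(p[1],p[0]))%360,np.degrees(st["ee_rot"]))
W=r.grab_frame("wrist"); crop(W,100,140,470,410,2.1,"pics/w6.png")
E
```

```text
[ 0.48186084 -0.03345671  0.06423475] [ 0.02615689 -0.3818773  -0.20912466] 0.019017785153172 0.08079394748192331 196.06410802083008 [-1.79990070e+02  1.23634311e-02 -1.64547840e+02]
```

View pics/w6.png

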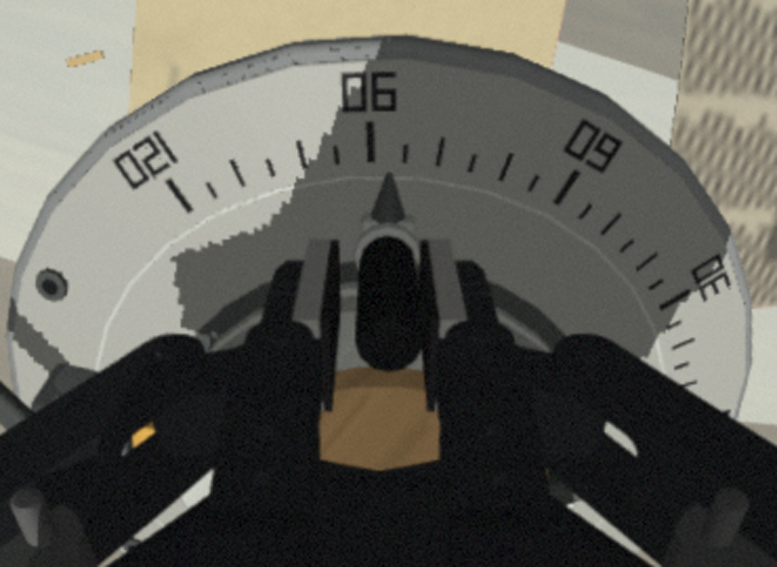

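The pointer reads about 87.7 and the model agrees at 87.6. It needs 2.3° more.

>>> carry_out(
  deltas=[
    {"dx": 0,"dy": -0.07,"dz": 0,"wx": 0,"wy": 0,"wz": -0.24,"gripper": 0.78},
    {"dx": 0,"dy": -0.06,"dz": 0,"wx": 0,"wy": 0,"wz": -0.24,"gripper": 0.78},
    {"dx": 0,"dy": 0,"dz": 0,"wx": 0,"wy": 0,"wz": 0,"gripper": 0.78},
    {"dx": 0,"dy": 0,"dz": 0,"wx": 0,"wy": 0,"wz": 0,"gripper": 0.78},
    {"dx": 0,"dy": 0.05,"dz": 0,"wx": 0,"wy": 0,"wz": 0,"gripper": 0.7},
    {"dx": 0,"dy": 0,"dz": 0,"wx": 0,"wy": 0,"wz": 0,"gripper": 0.5},
    {"dx": 0,"dy": 0,"dz": 0,"wx": 0,"wy": 0,"wz": 0,"gripper": 0.5},
    {"dx": 0,"dy": 0,"dz": 0,"wx": 0,"wy": 0,"wz": 0,"gripper": 0.5},
  ],
)

```text
time_s: 6.25
position: [0.4823, -0.0355, 0.064]
ee_rot: [-3.142, 0.0, -2.828]
ft_force: [0.0, -0.3, -0.4]
width: 0.0426
```

```bash
python3 - <<'E'
from g import *
st=r.sense();p=st["position"][:2]-[.5595,-.0111];print(st["position"],st["ft_force"],st["width"],np.hypot(*p),np.degrees(np.arctan2(p[1],p[0]))%360,np.degrees(st["ee_rot"]))
W=r.grab_frame("wrist"); crop(W,100,140,470,410,2.1,"pics/w7.png")
E
```

```text
[ 0.48232404 -0.03546225  0.06404701] [ 0.00759622 -0.30763005 -0.4026084 ] 0.04259988769248702 0.08092989627734351 197.51941941096456 [-1.79997388e+02  2.19445257e-03 -1.62007663e+02]
```

View pics/w7.png

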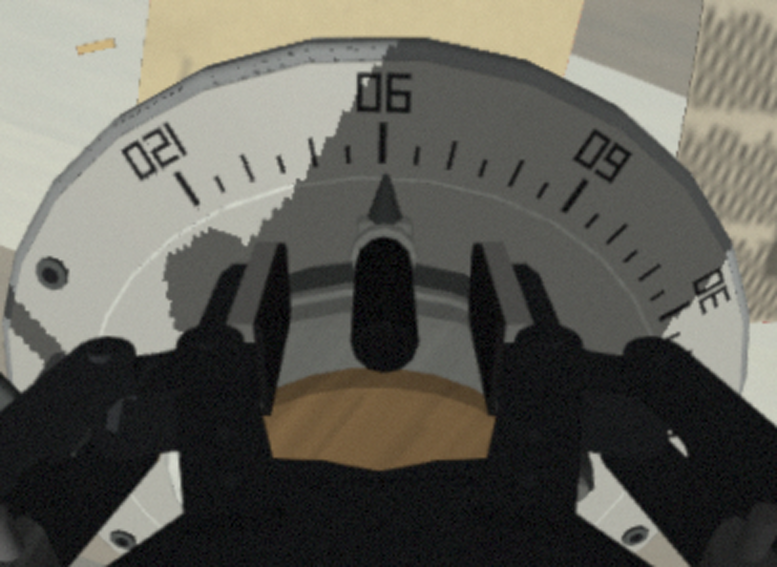

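The pointer at column 386 against the 90 line at 382 is within about 0.5°. I'll lift off and view from above.

>>> carry_out(
  deltas=[
    {"dx": 0,"dy": 0,"dz": -0.6,"wx": 0,"wy": 0,"wz": 0,"gripper": 0.5},
    {"dx": 0,"dy": 0,"dz": -1,"wx": 0,"wy": 0,"wz": 0,"gripper": 0.5},
    {"dx": 0,"dy": 0,"dz": -1,"wx": 0,"wy": 0,"wz": 0,"gripper": 0.5},
    {"dx": 0.3,"dy": -0.5,"dz": -1,"wx": 0,"wy": 0,"wz": 1,"gripper": 0.5},
    {"dx": 0.5,"dy": -1,"dz": -1,"wx": 0,"wy": 0,"wz": 1,"gripper": 0.5},
    {"dx": 0.5,"dy": -1,"dz": -1,"wx": 0,"wy": 0,"wz": 1,"gripper": 0.5},
    {"dx": 0,"dy": -1,"dz": 0,"wx": 0,"wy": 0,"wz": 1,"gripper": 0.5},
    {"dx": 0,"dy": 0,"dz": 0,"wx": 0,"wy": 0,"wz": 1,"gripper": 0.5},
    {"dx": 0,"dy": 0,"dz": 0,"wx": 0,"wy": 0,"wz": 0,"gripper": 0.5},
  ],
)

```text
time_s: 7.05
position: [0.4648, -0.1293, 0.2043]
ee_rot: [-3.141, 0.001, 3.013]
ft_force: [-0.5, 0.3, -0.5]
width: 0.0432
```

```bash
python3 - <<'E'
from g import *
st=r.sense();print(st["position"],st["ee_rot"],st["ft_force"],st["qpos"])
W=r.grab_frame("wrist"); cv2.imwrite("pics/w8.png",W["color"][:,:,::-1])
import pickle; pickle.dump(W,open("w.pkl","wb"))
E
```

```text
[ 0.46476827 -0.1293403   0.20433485] [-3.14140183e+00  6.69425556e-04  3.01323264e+00] [-0.48242708  0.31591458 -0.54343223] [-3.47341958e-01  1.94904516e-01  1.76406105e+00 -4.41385942e-05
  1.18193220e+00 -1.78976149e+00]
```

View pics/w8.png

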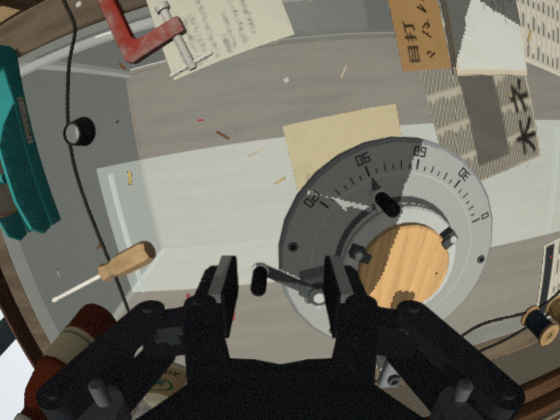

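```bash
python3 - <<'E'
from g import *
import pickle; W=pickle.load(open("w.pkl","rb")); crop(W,235,130,495,325,3,"pics/w9.png")
E
```

```text
(no output)
```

View pics/w9.png

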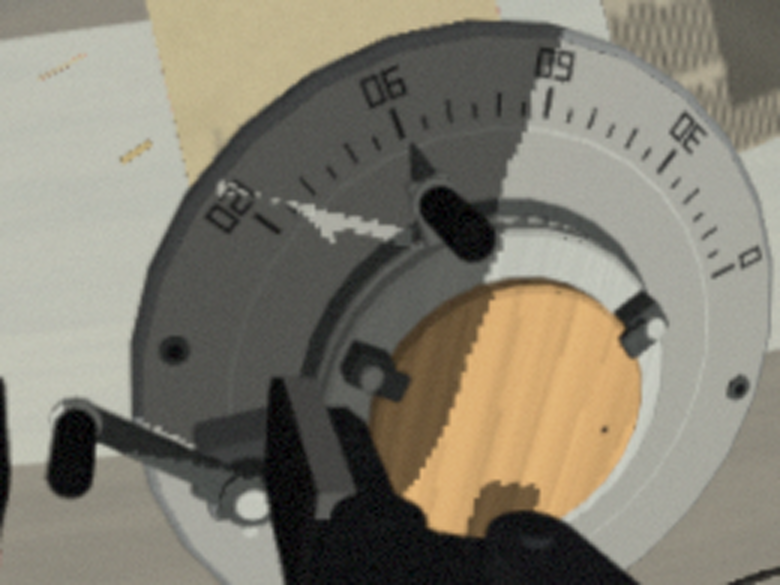

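```bash
python3 - <<'E'
from g import *
import pickle; W=pickle.load(open("w.pkl","rb"))
w=lambda U,V:(235+(U+.5)/3-.5,130+(V+.5)/3-.5)
from scipy.optimize import least_squares
M={120:(281,234),90:(405,136),60:(547,116),30:(661,172),0:(711,270)}
P={k:onz(W,*w(*v),.02,True)[:2] for k,v in M.items()}
def res(x): return np.concatenate([np.array(P[k])-x[:2]-.1*np.array([np.cos(np.radians(120+k)+x[2]),np.sin(np.radians(120+k)+x[2])]) for k in P])
s=least_squares(res,[.559,-.0135,-.22]); print(s.x,np.degrees(s.x[2]),s.fun*1000)
for n,p,z in [("tip",(414,146),.028),("post",(475,240),.075),("m90",M[90],.02)]:
    q=onz(W,*w(*p),z,True); d=q[:2]-s.x[:2]; print(n,q,np.hypot(*d),np.degrees(np.arctan2(d[1],d[0])-s.x[2])%360-120)
q=onz(W,*w(69,475),.092,True);print("clamp",q)
for z in(.06,.065): print("pivot",onz(W,*w(250,503),z,True))
for x in (s.x,[.5595,-.0111,-.231]):
  c,sn=np.cos(x[2]),np.sin(x[2]); pv=np.array(x[:2])+[c*.032+sn*.088,sn*.032-c*.088]; print(pv,pv+.065*np.array([np.cos(x[2]-np.radians(115)),np.sin(x[2]-np.radians(115))]),np.hypot(*(q[:2]-pv)),np.degrees(np.arctan2(*(q[:2]-pv)[::-1])-x[2]))
  print("knob",np.array(x[:2])+.036*np.array([c,sn]))
E
```

```text
[ 0.55850674 -0.01032071 -0.22053031] -12.635456256725634 [ 0.56778663 -0.36725853 -0.40083772  0.3862188   0.09099012  0.35841574
  0.96110511  0.99194725 -1.21904414 -1.36932326]
tip [ 0.4643139  -0.03899808  0.028     ] 0.09846158336962682 89.5685293673678
post [ 0.48147084 -0.03452946  0.075     ] 0.08075019120775961 90.08093124876046
m90 [ 0.46266338 -0.03977951  0.02      ] 0.10026849127701637 89.72100301511114
clamp [ 0.53078231 -0.15736042  0.092     ]
pivot [ 0.56913327 -0.10539412  0.06      ]
pivot [ 0.56571174 -0.10566039  0.065     ]
[ 0.570482   -0.10318939] [ 0.5307907  -0.15466367] 0.06716074422909864 -113.60068171647625
knob [ 0.59363487 -0.0181956 ]
[ 0.57050232 -0.10408897] [ 0.53027429 -0.15514488] 0.06644942579904169 -113.47345210452274
knob [ 0.59454377 -0.01934224]
```

Ring reads 89.7–90. The clamp post is at about (0.531, -0.156). Next I'll turn the tool 120° to bring the jaws tangential to the clamp lever.

>>> carry_out(
  deltas=[
    {"dx": 0,"dy": 0,"dz": 0,"wx": 0,"wy": 0,"wz": 1,"gripper": 0.5},
    {"dx": 0,"dy": 0,"dz": 0,"wx": 0,"wy": 0,"wz": 1,"gripper": 0.5},
    {"dx": 0,"dy": 0,"dz": 0,"wx": 0,"wy": 0,"wz": 1,"gripper": 0.5},
    {"dx": 0,"dy": 0,"dz": 0,"wx": 0,"wy": 0,"wz": 1,"gripper": 0.5},
    {"dx": 0,"dy": 0,"dz": 0,"wx": 0,"wy": 0,"wz": 1,"gripper": 0.5},
    {"dx": 0,"dy": 0,"dz": 0,"wx": 0,"wy": 0,"wz": 1,"gripper": 0.5},
    {"dx": 0,"dy": 0,"dz": 0,"wx": 0,"wy": 0,"wz": 1,"gripper": 0.5},
    {"dx": 0,"dy": 0,"dz": 0,"wx": 0,"wy": 0,"wz": 1,"gripper": 0.5},
    {"dx": 0,"dy": 0,"dz": 0,"wx": 0,"wy": 0,"wz": 1,"gripper": 0.5},
    {"dx": 0,"dy": 0,"dz": 0,"wx": 0,"wy": 0,"wz": 1,"gripper": 0.5},
    {"dx": 0,"dy": 0,"dz": 0,"wx": 0,"wy": 0,"wz": 1,"gripper": 0.5},
    {"dx": 0,"dy": 0,"dz": 0,"wx": 0,"wy": 0,"wz": 1,"gripper": 0.5},
  ],
)

```text
time_s: 8.1
position: [0.4649, -0.1275, 0.2037]
ee_rot: [-3.141, -0.001, 1.973]
ft_force: [-0.1, -0.1, -0.6]
width: 0.0424
```

>>> carry_out(
  deltas=[
    {"dx": 0,"dy": 0,"dz": 0,"wx": 0,"wy": 0,"wz": 1,"gripper": 0.5},
    {"dx": 0,"dy": 0,"dz": 0,"wx": 0,"wy": 0,"wz": 1,"gripper": 0.5},
    {"dx": 0,"dy": 0,"dz": 0,"wx": 0,"wy": 0,"wz": 1,"gripper": 0.5},
    {"dx": 0,"dy": 0,"dz": 0,"wx": 0,"wy": 0,"wz": 1,"gripper": 0.5},
    {"dx": 0,"dy": 0,"dz": 0,"wx": 0,"wy": 0,"wz": 1,"gripper": 0.5},
    {"dx": 0,"dy": 0,"dz": 0,"wx": 0,"wy": 0,"wz": 1,"gripper": 0.5},
    {"dx": 0,"dy": 0,"dz": 0,"wx": 0,"wy": 0,"wz": 1,"gripper": 0.5},
    {"dx": 0,"dy": 0,"dz": 0,"wx": 0,"wy": 0,"wz": 1,"gripper": 0.5},
    {"dx": 0,"dy": 0,"dz": 0,"wx": 0,"wy": 0,"wz": 1,"gripper": 0.5},
    {"dx": 0,"dy": 0,"dz": 0,"wx": 0,"wy": 0,"wz": 1,"gripper": 0.5},
    {"dx": 0,"dy": 0,"dz": 0,"wx": 0,"wy": 0,"wz": 1,"gripper": 0.5},
    {"dx": 0,"dy": 0,"dz": 0,"wx": 0,"wy": 0,"wz": 1,"gripper": 0.5},
  ],
)

```text
time_s: 9.1
position: [0.4649, -0.1275, 0.2037]
ee_rot: [-3.141, 0.0, 0.925]
ft_force: [-1.3, -0.3, -0.8]
width: 0.0427
```

```bash
python3 - <<'E'
from g import *
st,d=to((.5307,-.156,.086));print(st["position"],np.degrees(st["ee_rot"]),st["qpos"],d)
E
```

```text
[ 0.46487195 -0.12747981  0.20368359] [-1.79957743e+02  1.13201732e-02  5.30257011e+01] [-3.43661837e-01  1.95493743e-01  1.76498420e+00  3.29327889e-05
  1.18187764e+00  3.01648991e-01] [0.67324168 2.79323246 4.70515201]
```

>>> carry_out(
  deltas=[
    {"dx": 0.17,"dy": 0.7,"dz": 0,"wx": 0,"wy": 0,"wz": 0,"gripper": 0.5},
    {"dx": 0.17,"dy": 0.7,"dz": 0,"wx": 0,"wy": 0,"wz": 0,"gripper": 0.5},
    {"dx": 0.17,"dy": 0.7,"dz": 0,"wx": 0,"wy": 0,"wz": 0,"gripper": 0.5},
    {"dx": 0.17,"dy": 0.7,"dz": 0,"wx": 0,"wy": 0,"wz": 0,"gripper": 0.5},
    {"dx": 0,"dy": 0,"dz": 0.8,"wx": 0,"wy": 0,"wz": 0,"gripper": 0.5},
    {"dx": 0,"dy": 0,"dz": 0.8,"wx": 0,"wy": 0,"wz": 0,"gripper": 0.5},
    {"dx": 0,"dy": 0,"dz": 0.4,"wx": 0,"wy": 0,"wz": 0,"gripper": 0.5},
    {"dx": 0,"dy": 0,"dz": 0,"wx": 0,"wy": 0,"wz": 0,"gripper": 0.5},
  ],
)

```text
time_s: 9.77
position: [0.5301, -0.1559, 0.1516]
ee_rot: [-3.137, 0.001, 0.928]
ft_force: [-0.0, 0.0, 0.6]
width: 0.0428
```

```bash
python3 - <<'E'
from g import *
st,d=to((.5307,-.156,.086));print(st["position"],np.degrees(st["ee_rot"]),st["qpos"],d)
W=r.grab_frame("wrist"); cv2.imwrite("pics/w10.png",W["color"][:,:,::-1])
E
```

```text
[ 0.53012202 -0.15587051  0.15156896] [-1.79751785e+02  7.37152677e-02  5.31686888e+01] [-3.52257484e-01  4.07892708e-01  1.61746928e+00  9.47059179e-06
  1.12074984e+00  2.90568812e-01] [0.01308776 0.03297173 2.62262563]
```

View pics/w10.png

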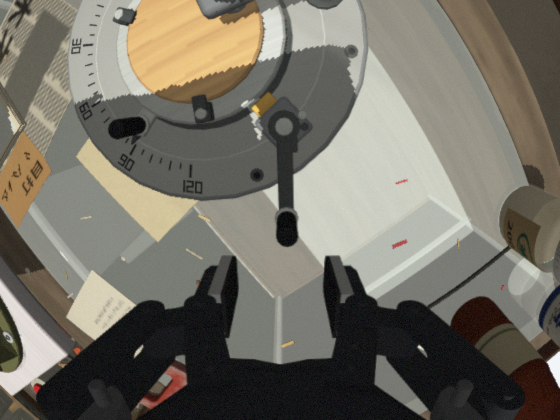

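The post at (287,233) lies between the jaws. Descending and caging it.

>>> carry_out(
  deltas=[
    {"dx": 0,"dy": 0.03,"dz": 0.6,"wx": 0,"wy": 0,"wz": 0,"gripper": 0.5},
    {"dx": 0,"dy": 0,"dz": 0.7,"wx": 0,"wy": 0,"wz": 0,"gripper": 0.5},
    {"dx": 0,"dy": 0,"dz": 0.7,"wx": 0,"wy": 0,"wz": 0,"gripper": 0.5},
    {"dx": 0,"dy": 0,"dz": 0.6,"wx": 0,"wy": 0,"wz": 0,"gripper": 0.5},
    {"dx": 0,"dy": 0,"dz": 0,"wx": 0,"wy": 0,"wz": 0,"gripper": 0.65},
    {"dx": 0,"dy": 0,"dz": 0,"wx": 0,"wy": 0,"wz": 0,"gripper": 0.76},
    {"dx": 0,"dy": 0,"dz": 0,"wx": 0,"wy": 0,"wz": 0,"gripper": 0.76},
    {"dx": 0,"dy": 0,"dz": 0,"wx": 0,"wy": 0,"wz": 0,"gripper": 0.76},
  ],
)

```text
time_s: 10.48
position: [0.5323, -0.1575, 0.0906]
ee_rot: [3.139, -0.001, 0.925]
ft_force: [0.5, -0.9, 0.1]
width: 0.0201
```

```bash
python3 - <<'E'
from g import *
st,d=to((.5307,-.156,.086));print(st["position"],st["ft_force"],np.degrees(st["ee_rot"]),d)
W=r.grab_frame("wrist"); cv2.imwrite("pics/w11.png",W["color"][:,:,::-1])
E
```

```text
[ 0.53229076 -0.15747981  0.09062541] [ 0.45852109 -0.94944142  0.14088151] [ 1.79874944e+02 -3.80553422e-02  5.30200090e+01] [ 0.00888657 -0.08684095  0.18483336]
```

View pics/w11.png

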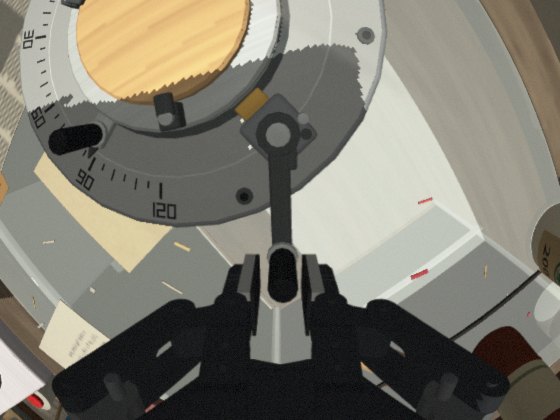

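>>> carry_out(
  deltas=[
    {"dx": 0,"dy": 0.1,"dz": 0.1,"wx": 0,"wy": 0,"wz": -0.4,"gripper": 0.76},
    {"dx": 0.01,"dy": 0.18,"dz": 0,"wx": 0,"wy": 0,"wz": -0.8,"gripper": 0.76},
    {"dx": 0,"dy": 0.18,"dz": 0,"wx": 0,"wy": 0,"wz": -0.8,"gripper": 0.76},
    {"dx": 0.01,"dy": 0.18,"dz": 0,"wx": 0,"wy": 0,"wz": -0.8,"gripper": 0.76},
    {"dx": 0.01,"dy": 0.18,"dz": 0,"wx": 0,"wy": 0,"wz": -0.8,"gripper": 0.76},
    {"dx": 0,"dy": 0.18,"dz": 0,"wx": 0,"wy": 0,"wz": -0.8,"gripper": 0.76},
    {"dx": 0.01,"dy": 0.18,"dz": 0,"wx": 0,"wy": 0,"wz": -0.8,"gripper": 0.76},
    {"dx": 0.01,"dy": 0.18,"dz": 0,"wx": 0,"wy": 0,"wz": -0.8,"gripper": 0.76},
    {"dx": 0,"dy": 0.18,"dz": 0,"wx": 0,"wy": 0,"wz": -0.8,"gripper": 0.76},
    {"dx": 0.01,"dy": 0.18,"dz": 0,"wx": 0,"wy": 0,"wz": -0.8,"gripper": 0.76},
    {"dx": 0,"dy": 0,"dz": 0,"wx": 0,"wy": 0,"wz": 0,"gripper": 0.76},
  ],
)

```text
time_s: 11.45
position: [0.5723, -0.1704, 0.0872]
ee_rot: [3.141, 0.0, 1.592]
ft_force: [0.0, -0.5, 1.1]
width: 0.021
```

```bash
python3 - <<'E'
from g import *
st=r.sense();p=st["position"][:2]-[.5705,-.1040];print(st["position"],st["ft_force"],st["width"],np.hypot(*p),np.degrees(np.arctan2(p[1],p[0])),np.degrees(st["ee_rot"]))
W=r.grab_frame("wrist"); cv2.imwrite("pics/w12.png",W["color"][:,:,::-1])
E
```

```text
[ 0.57234019 -0.17041258  0.08716898] [ 0.04260356 -0.50104823  1.07162825] 0.02100346168875428 0.06643807112152955 -88.41283150469091 [1.79956566e+02 1.70078195e-02 9.12026932e+01]
```

View pics/w12.png

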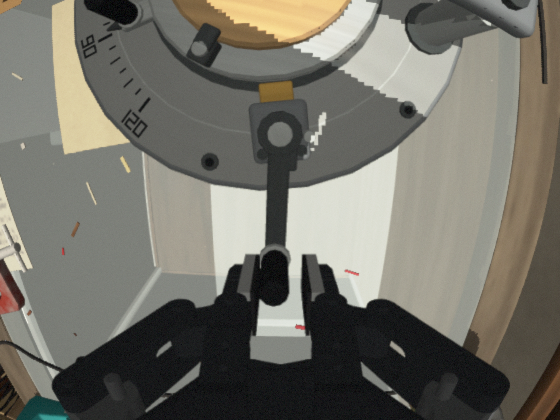

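>>> carry_out(
  deltas=[
    {"dx": 0,"dy": 0.18,"dz": 0,"wx": 0,"wy": 0,"wz": -0.8,"gripper": 0.76},
    {"dx": 0.01,"dy": 0.18,"dz": 0,"wx": 0,"wy": 0,"wz": -0.8,"gripper": 0.76},
    {"dx": 0.01,"dy": 0.18,"dz": 0,"wx": 0,"wy": 0,"wz": -0.8,"gripper": 0.76},
    {"dx": 0.01,"dy": 0.18,"dz": 0,"wx": 0,"wy": 0,"wz": -0.8,"gripper": 0.76},
    {"dx": 0.01,"dy": 0.18,"dz": 0,"wx": 0,"wy": 0,"wz": -0.8,"gripper": 0.76},
    {"dx": 0,"dy": 0.18,"dz": 0,"wx": 0,"wy": 0,"wz": -0.8,"gripper": 0.76},
    {"dx": 0.01,"dy": 0.18,"dz": 0,"wx": 0,"wy": 0,"wz": -0.8,"gripper": 0.76},
    {"dx": 0.01,"dy": 0.18,"dz": 0,"wx": 0,"wy": 0,"wz": -0.8,"gripper": 0.76},
    {"dx": 0,"dy": 0.18,"dz": 0,"wx": 0,"wy": 0,"wz": -0.8,"gripper": 0.76},
    {"dx": 0,"dy": 0.09,"dz": 0,"wx": 0,"wy": 0,"wz": -0.4,"gripper": 0.76},
    {"dx": 0,"dy": 0,"dz": 0,"wx": 0,"wy": 0,"wz": 0,"gripper": 0.76},
  ],
)

```text
time_s: 12.42
position: [0.6114, -0.156, 0.0869]
ee_rot: [3.141, 0.001, 2.251]
ft_force: [0.2, 0.5, -0.2]
width: 0.0206
```

```bash
python3 - <<'E'
from g import *
st=r.sense();p=st["position"][:2]-[.5705,-.1040];print(st["position"],st["ft_force"],st["width"],np.hypot(*p),np.degrees(np.arctan2(p[1],p[0])),np.degrees(st["ee_rot"]))
W=r.grab_frame("wrist"); cv2.imwrite("pics/w13.png",W["color"][:,:,::-1])
E
```

```text
[ 0.61141429 -0.15604095  0.08694358] [ 0.19874688  0.54216653 -0.23946212] 0.02058835232784593 0.06619848389284845 -51.825778062498465 [1.79988410e+02 4.26693437e-02 1.28964733e+02]
```

View pics/w13.png

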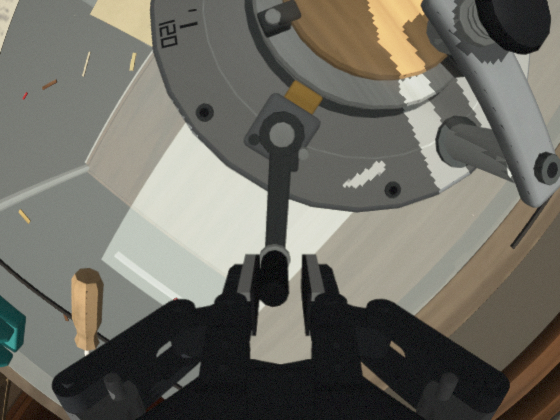

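>>> carry_out(
  deltas=[
    {"dx": 0,"dy": 0.09,"dz": 0,"wx": 0,"wy": 0,"wz": -0.4,"gripper": 0.76},
    {"dx": 0,"dy": 0.09,"dz": 0,"wx": 0,"wy": 0,"wz": -0.4,"gripper": 0.76},
    {"dx": 0.01,"dy": 0.09,"dz": 0,"wx": 0,"wy": 0,"wz": -0.4,"gripper": 0.76},
    {"dx": 0,"dy": 0,"dz": 0,"wx": 0,"wy": 0,"wz": 0,"gripper": 0.76},
    {"dx": 0,"dy": 0,"dz": 0,"wx": 0,"wy": 0,"wz": 0,"gripper": 0.76},
  ],
)

```text
time_s: 12.88
position: [0.6161, -0.1514, 0.0867]
ee_rot: [3.141, 0.0, 2.353]
ft_force: [-0.3, -1.1, -0.2]
width: 0.0204
```

>>> carry_out(
  deltas=[
    {"dx": 0,"dy": 0.04,"dz": 0,"wx": 0,"wy": 0,"wz": -0.2,"gripper": 0.76},
    {"dx": 0,"dy": 0.04,"dz": 0,"wx": 0,"wy": 0,"wz": -0.2,"gripper": 0.76},
    {"dx": 0,"dy": 0,"dz": 0,"wx": 0,"wy": 0,"wz": 0,"gripper": 0.76},
  ],
)

```text
time_s: 13.13
position: [0.6168, -0.1505, 0.0866]
ee_rot: [-3.14, -0.001, 2.392]
ft_force: [-8.7, -3.9, 4.6]
width: 0.0206
```

```bash
python3 - <<'E'
from g import *
st=r.sense();p=st["position"][:2]-[.5705,-.1040];print(st["position"],st["ft_force"],st["width"],np.hypot(*p),np.degrees(np.arctan2(p[1],p[0])),np.degrees(st["ee_rot"]))
W=r.grab_frame("wrist"); cv2.imwrite("pics/w14.png",W["color"][:,:,::-1])
E
```

```text
[ 0.61680066 -0.15048243  0.08663138] [-8.65505271 -3.91678857  4.64132385] 0.020591239494220478 0.06560768133525775 -45.11224929899559 [-1.79892680e+02 -6.51038353e-02  1.37029010e+02]
```

View pics/w14.png

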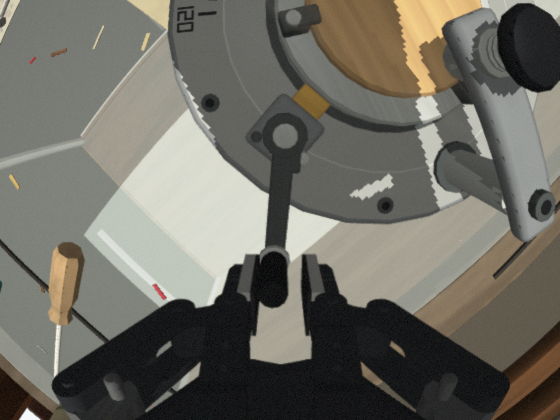

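Force jumped to 9.5 N, so the lever is at its stop. Releasing and lifting.

>>> carry_out(
  deltas=[
    {"dx": 0,"dy": -0.08,"dz": 0,"wx": 0,"wy": 0,"wz": 0,"gripper": 0.7},
    {"dx": 0,"dy": 0,"dz": 0,"wx": 0,"wy": 0,"wz": 0,"gripper": 0.5},
    {"dx": 0,"dy": 0,"dz": 0,"wx": 0,"wy": 0,"wz": 0,"gripper": 0.5},
    {"dx": 0,"dy": 0,"dz": -0.5,"wx": 0,"wy": 0,"wz": 0,"gripper": 0.5},
    {"dx": 0,"dy": 0,"dz": -1,"wx": 0,"wy": 0,"wz": 0,"gripper": 0.5},
    {"dx": 0,"dy": 0,"dz": -1,"wx": 0,"wy": 0,"wz": 0,"gripper": 0.5},
    {"dx": 0,"dy": 0,"dz": -1,"wx": 0,"wy": 0,"wz": 0,"gripper": 0.5},
    {"dx": 0,"dy": 0,"dz": -1,"wx": 0,"wy": 0,"wz": 0,"gripper": 0.5},
    {"dx": 0,"dy": 0,"dz": -1,"wx": 0,"wy": 0,"wz": 0,"gripper": 0.5},
    {"dx": 0,"dy": 0,"dz": -1,"wx": 0,"wy": 0,"wz": 0,"gripper": 0.5},
    {"dx": 0,"dy": 0,"dz": 0,"wx": 0,"wy": 0,"wz": 0,"gripper": 0.5},
  ],
)

```text
time_s: 14.1
position: [0.6174, -0.1516, 0.2558]
ee_rot: [3.138, 0.008, 2.391]
ft_force: [0.0, 0.4, 0.8]
width: 0.0427
```

```bash
python3 - <<'E'
from g import *
st=r.sense();print(st["position"],st["ft_force"],st["ee_rot"])
W=r.grab_frame("wrist"); cv2.imwrite("pics/w15.png",W["color"][:,:,::-1])
import pickle; pickle.dump(W,open("w.pkl","wb"))
E
```

```text
[ 0.6174269  -0.15156771  0.25584815] [0.03113825 0.44185475 0.80999498] [3.13763916 0.00785617 2.39118651]
```

View pics/w15.png

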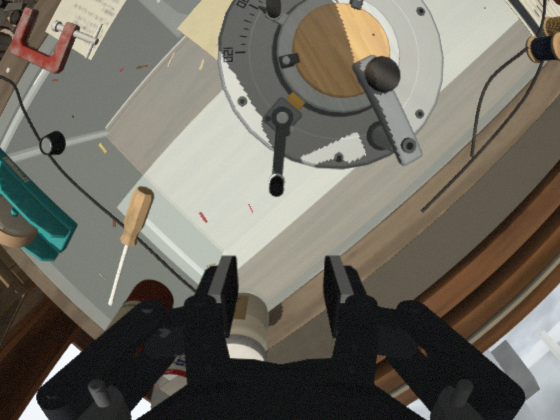

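```bash
python3 - <<'E'
from g import *
import pickle; W=pickle.load(open("w.pkl","rb"))
k=onz(W,382,74,.132,True); q=onz(W,276.5,189,.092,True); pv=onz(W,283,117,.062,True)
d=q-pv; print(k,q,pv,np.hypot(*d[:2]),np.degrees(np.arctan2(d[1],d[0]))+12.9)
print(to((.593,-.019,.165))[1])
E
```

```text
[ 0.59316072 -0.02238167  0.132     ] [ 0.61341381 -0.15207016  0.092     ] [ 0.57074228 -0.10389049  0.062     ] 0.06435946133462918 -35.56949609180065
[4.33072563 3.21277482 3.50443193]
```

The clamp reads -35.6°, against -35 when shut. Moving over the knob with the gripper closed.

>>> carry_out(
  deltas=[
    {"dx": 0.7,"dy": 0.5,"dz": 0,"wx": 0,"wy": 0,"wz": 0,"gripper": 1},
    {"dx": 0.9,"dy": 0.65,"dz": 0,"wx": 0,"wy": 0,"wz": 0,"gripper": 1},
    {"dx": 0.9,"dy": 0.65,"dz": 0,"wx": 0,"wy": 0,"wz": 0,"gripper": 1},
    {"dx": 0.9,"dy": 0.65,"dz": 0,"wx": 0,"wy": 0,"wz": 0,"gripper": 1},
    {"dx": 0.9,"dy": 0.7,"dz": 0,"wx": 0,"wy": 0,"wz": 0,"gripper": 1},
    {"dx": 0,"dy": 0,"dz": 0.8,"wx": 0,"wy": 0,"wz": 0,"gripper": 1},
    {"dx": 0,"dy": 0,"dz": 0.8,"wx": 0,"wy": 0,"wz": 0,"gripper": 1},
    {"dx": 0,"dy": 0,"dz": 0.8,"wx": 0,"wy": 0,"wz": 0,"gripper": 1},
    {"dx": 0,"dy": 0,"dz": 0.6,"wx": 0,"wy": 0,"wz": 0,"gripper": 1},
    {"dx": 0,"dy": 0,"dz": 0,"wx": 0,"wy": 0,"wz": 0,"gripper": 1},
    {"dx": 0,"dy": 0,"dz": 0,"wx": 0,"wy": 0,"wz": 0,"gripper": 1},
  ],
)

```text
time_s: 15.07
position: [0.591, -0.0204, 0.1737]
ee_rot: [-3.141, -0.001, 2.391]
ft_force: [0.4, -0.4, -0.0]
width: 0.0
```

```bash
python3 - <<'E'
from g import *
st,d=to((.5935,-.020,.160));print(st["position"],st["ft_force"],st["ee_rot"],st["width"],d)
W=r.grab_frame("wrist"); cv2.imwrite("pics/w16.png",W["color"][:,:,::-1])
S=r.grab_frame("side"); crop(S,215,165,375,285,5,"pics/d16.png")
E
```

```text
[ 0.59101556 -0.02038918  0.17369397] [ 0.42119703 -0.35936474 -0.03295985] [-3.14066683e+00 -1.29557203e-03  2.39109806e+00] 4.20374232615503e-05 [-0.0627728   0.07966752  0.54760434]
```

View pics/w16.png

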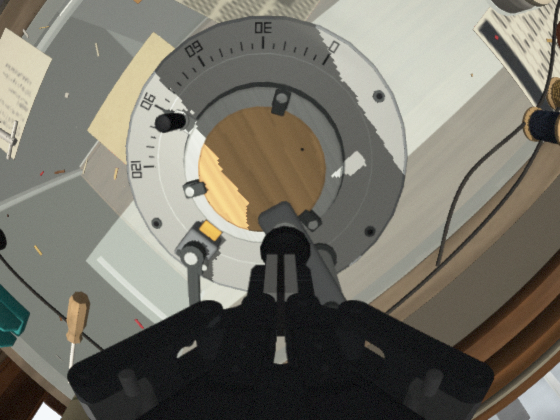

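View pics/d16.png

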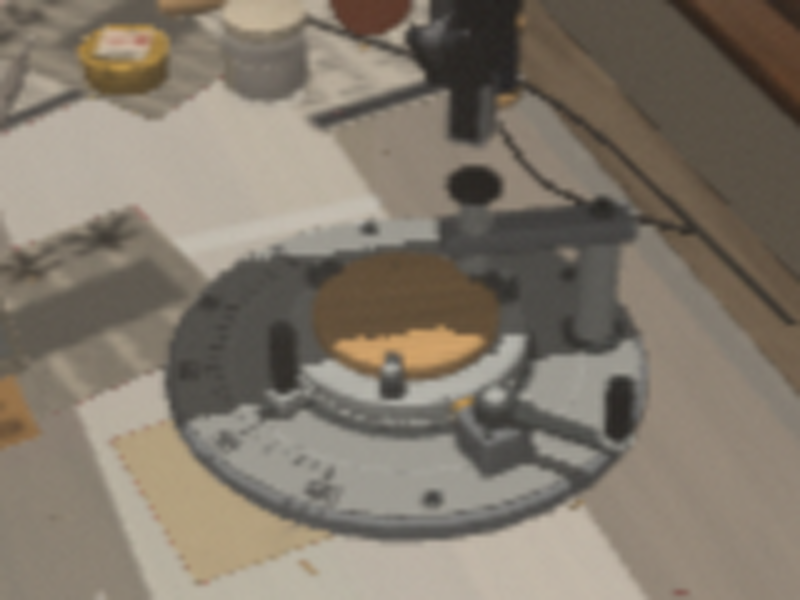

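The finger sits over the knob in both views. Before pressing, I'll check the ring reading once more.

```bash
python3 - <<'E'
from g import *
W=r.grab_frame("wrist"); crop(W,115,10,355,190,3.3,"pics/w17.png")
import pickle; pickle.dump(W,open("w.pkl","wb"))
E
```

```text
(no output)
```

View pics/w17.png

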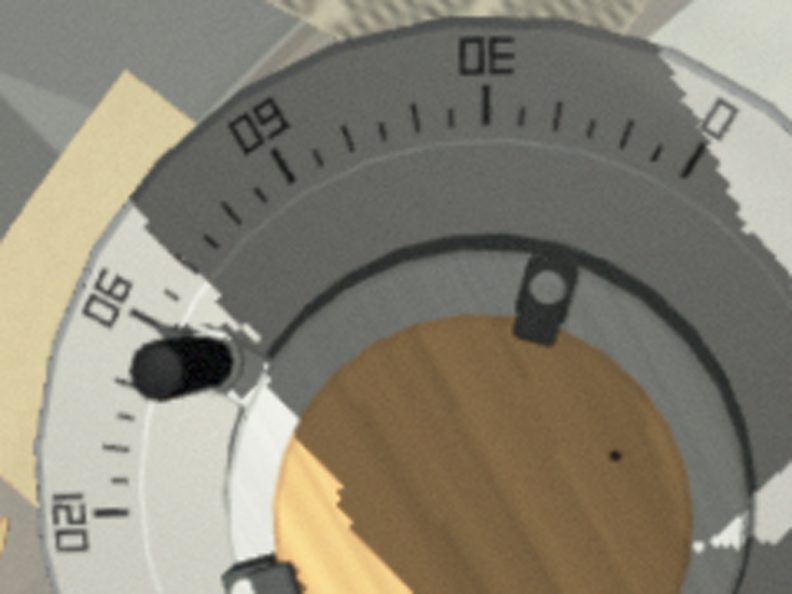

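```bash
python3 - <<'E'
from g import *
import pickle; W=pickle.load(open("w.pkl","rb"))
w=lambda U,V:(115+(U+.5)/3.3-.5,10+(V+.5)/3.3-.5)
from scipy.optimize import least_squares
M={120:(131,513),90:(163,333),60:(295,182),30:(487,125),0:(687,176)}
P={k:onz(W,*w(*v),.02,True)[:2] for k,v in M.items()}
def res(x): return np.concatenate([np.array(P[k])-x[:2]-.1*np.array([np.cos(np.radians(120+k)+x[2]),np.sin(np.radians(120+k)+x[2])]) for k in P])
s=least_squares(res,[.559,-.0135,-.22]); print(s.x,np.degrees(s.x[2]),s.fun*1000)
for p,z in [((158,371),.075),((236,361),.034)]:
    q=onz(W,*w(*p),z,True); d=q[:2]-s.x[:2]; print(q,np.hypot(*d),np.degrees(np.arctan2(d[1],d[0])-s.x[2])%360-120)
E
```

```text
[ 0.55981541 -0.01136743 -0.22310395] -12.78291451634094 [-0.28878029 -0.01962113  0.11774246 -1.13124417 -0.21226374  0.40134055
 -0.01144186 -0.04282364  0.39474337  0.79234841]
[ 0.48291061 -0.03402257  0.075     ] 0.0801723387865363 89.19719833978584
[ 0.48715634 -0.02983146  0.034     ] 0.07496839909783926 87.04104552142863
```

Ring reads 89.2 ± 1, well inside ±3°, and the clamp is shut. Pressing the marker slowly.

>>> carry_out(
  deltas=[
    {"dx": -0.06,"dy": 0.08,"dz": 0.4,"wx": 0,"wy": 0,"wz": 0,"gripper": 1},
    {"dx": 0,"dy": 0,"dz": 0.4,"wx": 0,"wy": 0,"wz": 0,"gripper": 1},
    {"dx": 0,"dy": 0,"dz": 0.1,"wx": 0,"wy": 0,"wz": 0,"gripper": 1},
    {"dx": 0,"dy": 0,"dz": 0.1,"wx": 0,"wy": 0,"wz": 0,"gripper": 1},
    {"dx": 0,"dy": 0,"dz": 0.1,"wx": 0,"wy": 0,"wz": 0,"gripper": 1},
    {"dx": 0,"dy": 0,"dz": 0,"wx": 0,"wy": 0,"wz": 0,"gripper": 1},
    {"dx": 0,"dy": 0,"dz": 0,"wx": 0,"wy": 0,"wz": 0,"gripper": 1},
  ],
)

```text
time_s: 15.8
position: [0.5937, -0.02, 0.1467]
ee_rot: [-3.142, -0.0, 2.391]
ft_force: [-3.2, 1.2, 4.1]
width: -0.0001
```

>>> carry_out(
  deltas=[
    {"dx": 0,"dy": 0,"dz": 0.08,"wx": 0,"wy": 0,"wz": 0,"gripper": 1},
    {"dx": 0,"dy": 0,"dz": 0.08,"wx": 0,"wy": 0,"wz": 0,"gripper": 1},
    {"dx": 0,"dy": 0,"dz": 0,"wx": 0,"wy": 0,"wz": 0,"gripper": 1},
    {"dx": 0,"dy": 0,"dz": 0,"wx": 0,"wy": 0,"wz": 0,"gripper": 1},
  ],
)

```text
time_s: 16.13
position: [0.5939, -0.0201, 0.143]
ee_rot: [3.141, 0.001, 2.391]
ft_force: [-3.0, -0.3, 6.1]
width: 0.0001
```

>>> carry_out(
  deltas=[
    {"dx": 0,"dy": 0,"dz": 0.06,"wx": 0,"wy": 0,"wz": 0,"gripper": 1},
    {"dx": 0,"dy": 0,"dz": 0,"wx": 0,"wy": 0,"wz": 0,"gripper": 1},
    {"dx": 0,"dy": 0,"dz": 0,"wx": 0,"wy": 0,"wz": 0,"gripper": 1},
  ],
)

```text
time_s: 16.38
position: [0.5939, -0.0201, 0.1417]
ee_rot: [3.141, 0.001, 2.391]
ft_force: [-3.2, -0.6, 6.1]
width: 0.0
```

>>> carry_out(
  deltas=[
    {"dx": 0,"dy": 0,"dz": 0.06,"wx": 0,"wy": 0,"wz": 0,"gripper": 1},
    {"dx": 0,"dy": 0,"dz": 0,"wx": 0,"wy": 0,"wz": 0,"gripper": 1},
    {"dx": 0,"dy": 0,"dz": 0,"wx": 0,"wy": 0,"wz": 0,"gripper": 1},
  ],
)

```text
time_s: 16.63
position: [0.5941, -0.0201, 0.141]
ee_rot: [3.141, 0.001, 2.391]
ft_force: [-6.3, 0.3, 13.1]
width: -0.0003
```

>>> carry_out(
  deltas=[
    {"dx": 0,"dy": 0,"dz": 0.04,"wx": 0,"wy": 0,"wz": 0,"gripper": 1},
    {"dx": 0,"dy": 0,"dz": 0,"wx": 0,"wy": 0,"wz": 0,"gripper": 1},
    {"dx": 0,"dy": 0,"dz": 0,"wx": 0,"wy": 0,"wz": 0,"gripper": 1},
  ],
)

```text
time_s: 16.88
position: [0.5942, -0.0201, 0.1408]
ee_rot: [3.14, 0.002, 2.391]
ft_force: [-9.6, 1.0, 21.4]
width: -0.0002
```

The marker is at its hard stop: TCP at 0.141 m, and the force rose from 6 to 21 N. Releasing upward and moving clear.

>>> carry_out(
  deltas=[
    {"dx": 0,"dy": 0,"dz": -0.2,"wx": 0,"wy": 0,"wz": 0,"gripper": 1},
    {"dx": 0,"dy": 0,"dz": -0.3,"wx": 0,"wy": 0,"wz": 0,"gripper": 1},
    {"dx": 0,"dy": 0,"dz": -0.5,"wx": 0,"wy": 0,"wz": 0,"gripper": 1},
    {"dx": 0,"dy": 0,"dz": -1,"wx": 0,"wy": 0,"wz": 0,"gripper": 1},
    {"dx": 0,"dy": 0,"dz": -1,"wx": 0,"wy": 0,"wz": 0,"gripper": 1},
    {"dx": 0.6,"dy": 0.4,"dz": -1,"wx": 0,"wy": 0,"wz": 0,"gripper": 1},
    {"dx": 1,"dy": -0.8,"dz": -1,"wx": 0,"wy": 0,"wz": 0,"gripper": 1},
    {"dx": 1,"dy": -0.8,"dz": 0,"wx": 0,"wy": 0,"wz": 0,"gripper": 1},
    {"dx": 1,"dy": -0.8,"dz": 0,"wx": 0,"wy": 0,"wz": 0,"gripper": 1},
    {"dx": 0.6,"dy": -0.4,"dz": 0,"wx": 0,"wy": 0,"wz": 0,"gripper": 1},
    {"dx": 0,"dy": 0,"dz": 0,"wx": 0,"wy": 0,"wz": 0,"gripper": 1},
    {"dx": 0,"dy": 0,"dz": 0,"wx": 0,"wy": 0,"wz": 0,"gripper": 1},
  ],
)

```text
time_s: 17.88
position: [0.4759, 0.0077, 0.2646]
ee_rot: [3.141, 0.001, 2.391]
ft_force: [-0.2, -0.1, 0.7]
width: -0.0004
```

```bash
python3 - <<'E'
from g import *
st=r.sense();print(st["position"],st["ft_force"],st["time_s"])
W=r.grab_frame("wrist"); cv2.imwrite("pics/w20.png",W["color"][:,:,::-1])
S=r.grab_frame("side"); crop(S,215,165,375,285,5,"pics/d20.png")
import pickle; pickle.dump(W,open("w.pkl","wb"))
E
```

```text
[0.47593613 0.00772263 0.26463022] [-0.23448101 -0.14896472  0.69219354] 17.8833
```

View pics/w20.png

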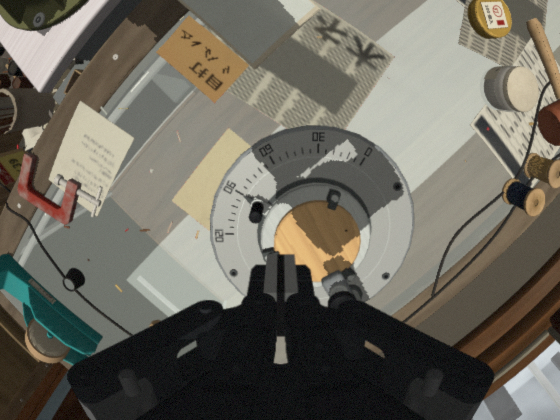

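View pics/d20.png

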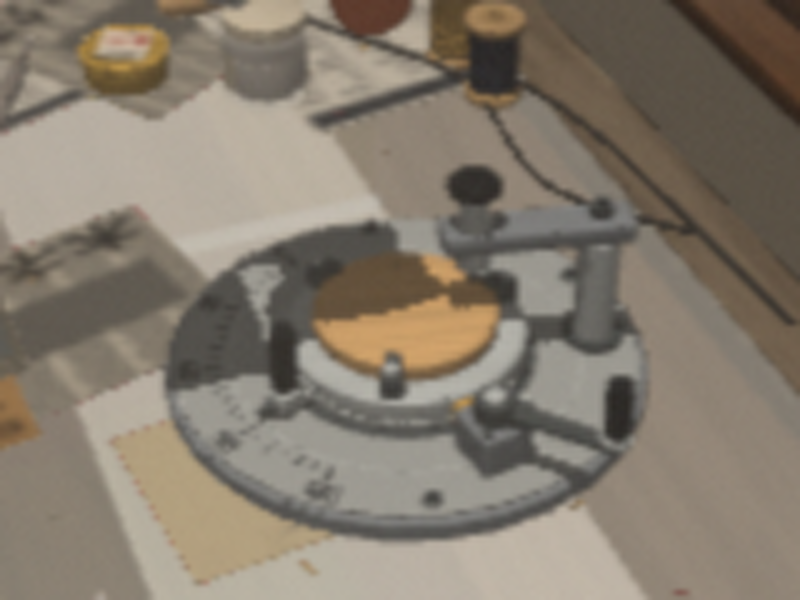

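The side view matches the one before the press: knob up at (474,187) and the clamp still shut. One last zoom on the pointer.

```bash
python3 - <<'E'
from g import *
import pickle; W=pickle.load(open("w.pkl","rb")); crop(W,205,160,305,260,6,"pics/w21.png")
E
```

```text
(no output)
```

View pics/w21.png

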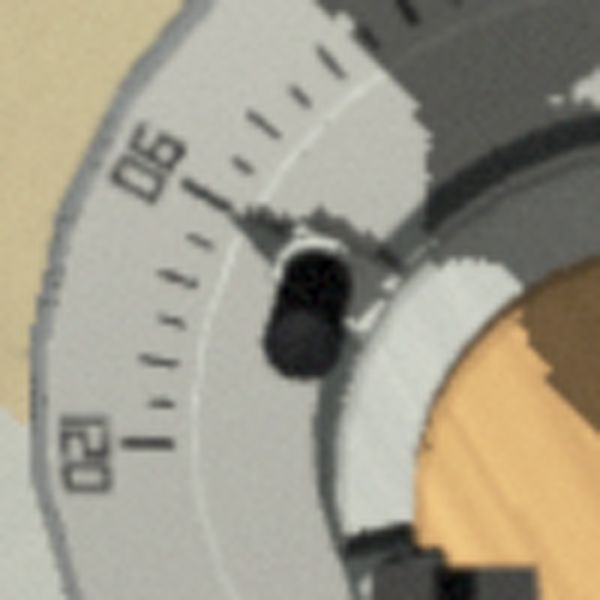

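The pointer tip at (235,213) meets the inner end of the 90 line, so I'm handing in.

```bash
python3 -c "
from workcell import r
print(r.job_done())"
```

```text
the job is handed in; nothing more can be done
None
```

The lid's 90-degree hole is marked, and the job was handed in at about 18 s of the 61 s. No verdict is reported on hand-in, so what follows rests on my own checks.

- **Ring:** I caged the post between the jaws and pushed it from about 49 to 90. My fits gave 89.6–90.1 before clamping and 89.2 (±1) from a poorer view after clamping. In the last picture the pointer tip meets the inner end of the 90 line.
- **Clamp:** I pushed it over until the force jumped to about 9.5 N at the stop. The camera put the lever at -35.6 degrees, where fully shut is -35.
- **Marker:** I pressed it slowly to its hard stop. The tool came down to 0.141 m, as expected for full travel, and the force rose from 6 to 21 N. In the side view afterwards the knob is back up where it was before the press.
- **Surroundings:** In the side views taken before and after pressing, the jig sits in the same place. The bystanders in view had not moved. The arm ended clear of everything, at 0.265 m height with almost no force reading.

Two early move calls were refused because rows lacked some keys; nothing moved. While pressing, the wrist also read a sideways force of up to about 10 N at the stop; the views afterwards show no effect from it.

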